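# Seat the blaster's air-filter cell with its bleed valve half open

## Robot

A 6-joint arm with a two-finger parallel gripper is mounted at the origin on the work surface. World frame = base frame: x ahead of the robot, y to its left, z up, the work surface at z = 0. Lengths are in m, angles in rad, forces in N, time in s.
With the tool pointing down it reaches from about 0.325 to 0.85 m from the base axis. Payload 4.4 kg.
Tool frame: the origin (TCP) lies on the front face of the gripper's body, between the roots of the fingers; the fingertips stand 97 mm ahead of it and the grasp point (between the pads) lies 78 mm ahead of it; z points along the fingers, y is the direction in which the jaws open and shut (so a half turn about z gives the same grasp; the last joint's range is limited). The gripper opens to 94 mm and grips with 3 to 60 N. Pads are 16 mm wide; open, the fingers measure 119 mm over their backs; the gripper's body (75 mm by 177 mm) begins 78 mm behind the grasp point.
Start: joints at [-1.377, 0.207, 1.542, -0, 1.393, -0.15], TCP at [0.194, -0.541, 0.303] pointing down, gripper open.
Joint ranges: [-2.73, 2.73], [-0.86, 2.22], [0.23, 2.46], [-1.11, 4.25], [0.08, 2.63], [-2.82, 2.82]. Speed limits (rad/s): [2.79, 2.79, 3.14, 3.14, 3.14, 3.14].

## Interface

Orientations are given as a unit quaternion [w, x, y, z].
In Python, from cell import ctrl gives the robot as it stands. Calls block until the motion is done:
- ctrl.move_ptp(position, orientation): joint-space move of the TCP to a pose.
- ctrl.movel(position, vel=0.15, attitude=None): straight line of the TCP; attitude=None keeps the orientation; vel is the mean speed in m/s.
- ctrl.goto_joints(angles): joint-space move.
- ctrl.gripper_to(opening, grip_force=None): finger opening in m; grip_force is the grip in N (None keeps the last); returns when the fingers have stopped.
- ctrl.sleep(seconds).
- ctrl.ik(position, orientation): joint angles nearest the present ones, or None.
- ctrl.grab_frame(name): name is "scene" or "top" or "wrist"; returns the picture (420x560x3 uint8, red, green, blue); there is no depth.
- ctrl.get_calibration(name): a dict with "fx", "fy", "cx", "cy" (pixels), "D" ([k1, k2, p1, p2, k3] as OpenCV has them; the pictures are not rectified), "R" (3x3) and "t" (3): a world point X has camera coordinates R X + t. Camera axes: x right, y down, z forward; pixel columns grow to the right and rows downward; lengths in m; the calibration is good to about 2 mm. A picture is of the moment at which its call begins: read the wrist's pose just before it. get_calibration takes no time and is no camera call; for the wrist camera it gives the pose at the moment of the call.
A pose or a line that the arm cannot do raises ctrl.Unreachable and nothing moves.
- ctrl.job_done(): hands the job in, once; it reports no verdict.
Readings, each from a call of its own:
- ctrl.read_clock(): time.
- ctrl.read_joint_positions(): joint angles.
- ctrl.read_qd(): joint speeds.
- ctrl.read_effort(): joint torques, N m.
- ctrl.read_eef_pos(): TCP position.
- ctrl.read_ee_rot(): TCP orientation.
- ctrl.read_wrist_force(): force on the tool from outside, world axes, zero at the start.
- ctrl.read_moment(): the same for the moment, N m.
- ctrl.read_grip_width(): finger opening in m.
Only numpy, scipy, OpenCV 4.12 (cv2) and the standard library are available. Lean on these libraries where they do the work, as an engineer would, in place of code of your own. Each camera call takes 0.05 s, during which the arm holds its last target. There are 200 camera calls.

## Task

Turn the red bleed-valve handle to half open (45 degrees, over the green marks), so that trapped air can escape. Then take the filter cell by its black knurled collar, set it on the pinned spigot of the blue filter housing, turn it until its hidden keyways drop over the pins, and push it fully home against the sprung seal. Finish while still gripping the collar and holding the cell pushed home, with the valve still half open, and leave the other things on the bench where they are.

Things in the scene. Friction and masses are not known exactly. Their poses are not given: they have to be found in the camera images.
- manifold: Fixed grey plate 100 x 360 x 12 mm, long side along its own y, carrying the blue filter housing (at local y -100 mm) and the bleed valve (axis at local y +130 mm), joined by a brass pipe along y. Origin: at bench level, plate centred 15 mm to its +y; z up. Its place and yaw (up to 0.3 rad either way) vary.
- valve (a joint): Valve opening in rad about the vertical: 0 = shut, the bar lies along the manifold's x (across the pipe); grows anticlockwise seen from above; 0.785 = half open, the bar points over the two green marks on the white dial; 1.571 = fully open, along the pipe. Stays where it is left (friction about 0.12 N m). Starts nearly shut, at most 0.42.
- valve_grip (a point): Middle of the red valve bar, on the turning axis, 66 mm above the bench. The bar is 64 mm long, 10 mm wide and 20 mm tall (56 to 76 mm above the bench); 15 mm free space under it down to the dial. Its x axis runs along the bar.
- cell: Loose filter cell, 0.11 to 0.22 kg: an aluminium skirt of 57 mm diameter, 32 mm tall, topped by a black knurled collar of 40 mm diameter (32 to 58 mm above the underside) with a blue disc on top. Starts upright on the bench, any yaw. Origin: centre of its underside, z up through the collar.
- bore (a point): Mouth of the cell's bore, at the centre of its underside: 38 mm diameter, 28 mm deep, opening downward, with four keyways 10 mm wide, 90 degrees apart, over its full depth, closed on the outside and out of sight. How they stand to the pins is not told: found by turning, at most 90 degrees either way.
- collar (a point): Middle of the knurled collar on the cell's axis, 46 mm above the cell's underside: the place to grip (40 mm wide, any yaw).
- filter_home (a point): On the spigot's vertical axis, 56 mm above the bench: where the centre of the cell's underside lies when fully home. Steel spigot of 35 mm diameter, its chamfered top 83 mm above the bench, on the blue housing (72 mm diameter, top at 50 mm).
- pin_tops (a point): On the spigot's axis at the height of the pins' tops, 70 mm above the bench. Four brass pins, 6 mm wide, 90 degrees apart, reach 23.5 mm from the axis. They do not turn; their direction differs each time and is not the manifold's. With keyways off the pins the cell rests on them, 14 mm too high; lined up to about 0.08 rad it drops past.
- seat (a joint): Travel of the black sprung seal ring round the spigot's foot (56 mm outside diameter), in m: 0 = up (its top 6 mm above point filter_home), 0.006 = pressed fully down, cell home. It takes about 6 N to start and 10.5 N to hold fully down; it springs the cell back up when let go, and the cell's weight alone does not press it.
- tape: Bystander: orange tape roll, 64 mm diameter, 18 mm high; origin under its centre.
- cast: Bystander: plaster dental cast, 50 x 62 x 28 mm; origin under its centre.
- bowl: Bystander: green mixing bowl, 116 mm diameter, 55 mm high; origin under its centre.
- jar: Bystander: amber jar, 48 mm diameter, 90 mm high; origin under its centre.
- brush: Bystander: brush 160 mm long lying on the bench; origin at bench level.
Not all that is in view belongs to the job. Of the things that look like the cell, the smaller one is meant.

How it is judged:
By the outcome, as a careful person would: the job done as asked, in the order asked, and still so for the second after the job is handed in, while the arm keeps its last pose, push and grip.
It also fails if it takes over 61 s, if anything falls off the work surface, if the arm or the gripper's body presses on something with over 40 N, if the wrist force passes 120 N, or if a joint passes its speed limit or range.

## Working session

There is one attempt and no reset: what is moved stays moved. The work goes in short steps, each a Python script; the robot and the scene stay as the last script left them, time stands still between calls to the robot, and variables do not carry over. Pictures are saved under pics/ and viewed, about 8 in all and at most 12, crops included, and the job is handed in when it is done.

```bash
mkdir -p pics; ls
python3 - <<'E'
from cell import ctrl
import cv2,numpy as np
for n in("top","scene"):
    im=ctrl.grab_frame(n); cv2.imwrite(f"pics/{n}1.png",im[:,:,::-1]); c=ctrl.get_calibration(n); print(n,{k:np.round(v,4).tolist() for k,v in c.items()})
print(ctrl.read_clock(),ctrl.read_wrist_force(),ctrl.read_ee_rot())
E
```

```text
pics
top {'fx': 544.6084, 'fy': 544.6084, 'cx': 274.4768, 'cy': 202.6062, 'D': [-0.2224, 0.0, 0.0, 0.0, 0.0], 'R': [[0.0252, -0.9993, 0.0261], [-0.996, -0.0273, -0.0846], [0.0853, -0.0238, -0.9961]], 't': [-0.0, 0.5861, 1.3021]}
scene {'fx': 410.8165, 'fy': 410.8165, 'cx': 280.5652, 'cy': 211.1838, 'D': [0.0309, 0.0, 0.0, 0.0, 0.0], 'R': [[0.5598, 0.8286, 0.0062], [0.5833, -0.3888, -0.7132], [-0.5885, 0.4029, -0.7009]], 't': [-0.361, -0.2781, 1.4024]}
0.1 [ 0.28214967 -0.56948599 -0.62796678] [-1.02849562e-03  9.85261967e-01  1.71049107e-01 -3.00558736e-05]
```

View pics/top1.png

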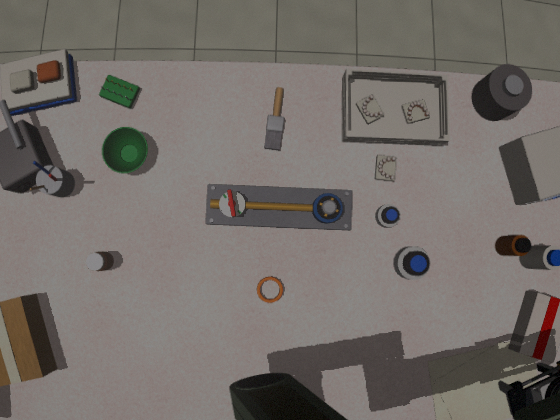

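View pics/scene1.png

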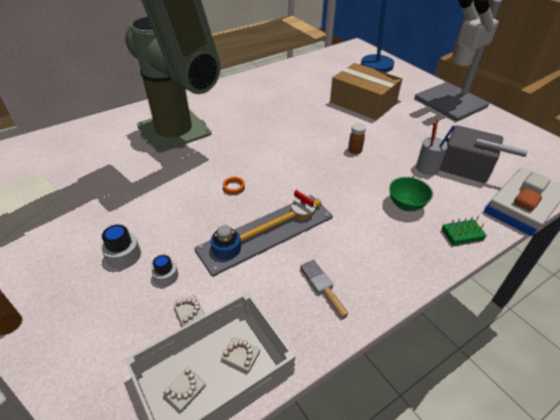

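The top view shows the valve near (232,204), the housing near (328,208) and the smaller cell near (389,215). The larger lookalike is at (413,263). The scene view agrees. Next I'll get rough positions and look from close up.

```bash
cat > h.py <<'E'
from cell import ctrl
import cv2,numpy as np
def ray(c,uv):
    K=np.array([[c["fx"],0,c["cx"]],[0,c["fy"],c["cy"]],[0,0,1]])
    p=cv2.undistortPoints(np.array([[uv]],float),K,np.array(c["D"]))[0,0]
    R=np.array(c["R"]);return -R.T@np.array(c["t"]),R.T@np.array([*p,1])
def px(c,uv,z):
    o,d=ray(c,uv);return o+d*(z-o[2])/d[2]
def proj(c,X):
    K=np.array([[c["fx"],0,c["cx"]],[0,c["fy"],c["cy"]],[0,0,1]])
    return cv2.projectPoints(np.atleast_2d(X).astype(float),cv2.Rodrigues(np.array(c["R"]))[0],np.array(c["t"],float),K,np.array(c["D"]))[0][:,0]
def down(yaw): # tool z down; y axis (jaw) along world angle yaw
    y=np.array([np.cos(yaw),np.sin(yaw),0]);z=np.array([0,0,-1.]);x=np.cross(y,z)
    from scipy.spatial.transform import Rotation as Ro
    q=Ro.from_matrix(np.c_[x,y,z]).as_quat();return np.array([q[3],*q[:3]])
def jaw():
    from scipy.spatial.transform import Rotation as Ro
    q=np.array(ctrl.read_ee_rot());y=Ro.from_quat([*q[1:],q[0]]).as_matrix()[:,1];return np.arctan2(y[1],y[0])
def snap(n,f):
    c=ctrl.get_calibration(n);im=ctrl.grab_frame(n);cv2.imwrite(f"pics/{f}.png",im[:,:,::-1])
    import pickle;pickle.dump(c,open(f"pics/{f}.pkl","wb"));return c,im
E
python3 - <<'E'
from h import *
c=ctrl.get_calibration("top")
for n,uv,z in[("valve",(232.5,203.5),.076),("spig",(329,207),.083),("cell",(391,215),.058),("big",(415,262),.08),("c1",(208,184),.012),("c2",(352,190),.012),("c3",(352,230),.012),("c4",(206,225),.012)]: print(n,px(c,uv,z).round(4))
print("jaw",jaw())
w=ctrl.get_calibration("wrist");R=np.array(w["R"]);o=-R.T@np.array(w["t"]);print(w["fx"],o-ctrl.read_eef_pos(),R.round(2))
for p in [(.53,.10),(.53,-.05),(.5,-.17)]:
  for y in np.arange(-3,3.1,.5):
    j=ctrl.ik([*p,.3],down(y)); print(p,y,None if j is None else np.round(j,2))
E
```

```text
valve [0.5767 0.1148 0.076 ]
spig [ 0.5741 -0.111   0.083 ]
cell [ 0.5608 -0.2653  0.058 ]
big [ 0.449  -0.3201  0.08  ]
c1 [0.6285 0.1803 0.012 ]
c2 [ 0.6237 -0.1768  0.012 ]
c3 [ 0.5243 -0.1782  0.012 ]
c4 [0.5272 0.1817 0.012 ]
jaw -1.2270071042648167
352.5154389213251 [0.07007786 0.02413526 0.08084645] [[ 0.34 -0.94 -0.  ]
 [-0.91 -0.33  0.26]
 [-0.24 -0.09 -0.97]]
(0.53, 0.1) -3.0 None
(0.53, 0.1) -2.5 [ 0.03  0.13  1.63 -0.    1.38  2.53]
(0.53, 0.1) -2.0 [ 0.03  0.13  1.63 -0.    1.38  2.03]
(0.53, 0.1) -1.5 [ 0.03  0.13  1.63 -0.    1.38  1.53]
(0.53, 0.1) -1.0 [ 0.03  0.13  1.63 -0.    1.38  1.03]
(0.53, 0.1) -0.5 [ 0.03  0.13  1.63 -0.    1.38  0.53]
(0.53, 0.1) 0.0 [ 0.03  0.13  1.63 -0.    1.38  0.03]
(0.53, 0.1) 0.5 [ 0.03  0.13  1.63 -0.    1.38 -0.47]
(0.53, 0.1) 1.0 [ 0.03  0.13  1.63 -0.    1.38 -0.97]
(0.53, 0.1) 1.5 [ 0.03  0.13  1.63 -0.    1.38 -1.47]
(0.53, 0.1) 2.0 [ 0.03  0.13  1.63 -0.    1.38 -1.97]
(0.53, 0.1) 2.5 [ 0.03  0.13  1.63 -0.    1.38 -2.47]
(0.53, 0.1) 3.0 None
(0.53, -0.05) -3.0 [-0.26  0.12  1.65 -0.    1.37  2.74]
(0.53, -0.05) -2.5 [-0.26  0.
[... 602 characters left out ...]
05) 3.0 None
(0.5, -0.17) -3.0 [-0.49  0.11  1.66 -0.    1.37  2.51]
(0.5, -0.17) -2.5 [-0.49  0.11  1.66 -0.    1.37  2.01]
(0.5, -0.17) -2.0 [-0.49  0.11  1.66 -0.    1.37  1.51]
(0.5, -0.17) -1.5 [-0.49  0.11  1.66 -0.    1.37  1.01]
(0.5, -0.17) -1.0 [-0.49  0.11  1.66 -0.    1.37  0.51]
(0.5, -0.17) -0.5 [-0.49  0.11  1.66 -0.    1.37  0.01]
(0.5, -0.17) 0.0 [-0.49  0.11  1.66 -0.    1.37 -0.49]
(0.5, -0.17) 0.5 [-0.49  0.11  1.66 -0.    1.37 -0.99]
(0.5, -0.17) 1.0 [-0.49  0.11  1.66 -0.    1.37 -1.49]
(0.5, -0.17) 1.5 [-0.49  0.11  1.66 -0.    1.37 -1.99]
(0.5, -0.17) 2.0 [-0.49  0.11  1.66 -0.    1.37 -2.49]
(0.5, -0.17) 2.5 None
(0.5, -0.17) 3.0 [-0.49  0.11  1.66 -0.    1.37  2.79]
```

Run:
```python
from h import *
q=down(-np.pi/2);ims=[]
for n,p in[("cell",(.561,-.265)),("spig",(.574,-.112)),("valve",(.577,.116))]:
    ctrl.move_ptp([*p,.25],q); c,im=snap("wrist","w_"+n); ims.append(im[60:390,140:400]); print(n,ctrl.read_clock(),proj(c,[*p,.07]).round(1), np.round(ctrl.read_eef_pos(),4))
cv2.imwrite("pics/mont.png",np.hstack(ims)[:,:,::-1])
```

```text
cell 1.8417 [[276.1 217.5]] [ 0.5606 -0.2661  0.2502]
spig 2.55 [[275.7 218.1]] [ 0.5742 -0.1137  0.2503]
valve 3.5083 [[275.2 218.6]] [0.5775 0.1141 0.25  ]
```

View pics/mont.png

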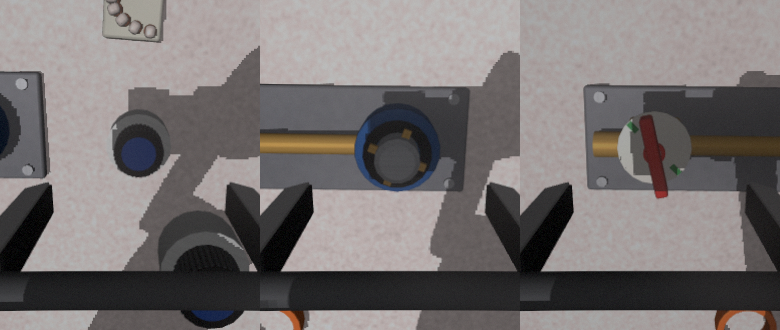

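The crops show the cell's blue disc at full-frame (279,214), the spigot top at about (277,220) with its four pins visible, and the valve hub at about (274,213) with the red bar slightly off shut. I'll refine these by segmentation.

Run:
```python
from h import *
import pickle
def load(n): return cv2.imread(f"pics/{n}.png"),pickle.load(open(f"pics/{n}.pkl","rb"))
def blob(m,near):
    m=m.astype(np.uint8);n,l,s,ce=cv2.connectedComponentsWithStats(m)
    k=min([i for i in range(1,n) if s[i,4]>80],key=lambda i:np.hypot(*(ce[i]-near)));return l==k,s[k,4]
im,c=load("w_cell");h=cv2.cvtColor(im,cv2.COLOR_BGR2HSV)
m,a=blob((h[...,0]>105)&(h[...,0]<130)&(h[...,1]>140)&(h[...,2]>40),(279,214))
ct=max(cv2.findContours(m.astype(np.uint8),0,1)[0],key=len);e=cv2.fitEllipse(ct);print("cell",a,e,px(c,e[0],.058).round(4))
im,c=load("w_valve");h=cv2.cvtColor(im,cv2.COLOR_BGR2HSV)
m,a=blob(((h[...,0]<8)|(h[...,0]>172))&(h[...,1]>120)&(h[...,2]>50),(274,213))
ys,xs=np.nonzero(m);P=np.array([px(c,(x,y),.076)[:2] for x,y in zip(xs,ys)]);r=cv2.minAreaRect((P*1000).astype(np.float32));print("bar",a,r,cv2.boxPoints(r).round(1).tolist())
g=(h[...,0]>45)&(h[...,0]<90)&(h[...,1]>100)&(h[...,2]>40)
n,l,s,ce=cv2.connectedComponentsWithStats(g.astype(np.uint8))
for i in range(1,n):
    if s[i,4]>8: print("green",s[i],px(c,ce[i],.041).round(4))
im,c=load("w_spig");g=cv2.cvtColor(im,cv2.COLOR_BGR2GRAY)
cv2.imwrite("pics/spz.png",np.hstack([cv2.resize(im[150:270,210:340],None,fx=4,fy=4,interpolation=2)]))
h=cv2.cvtColor(im,cv2.COLOR_BGR2HSV);b=(h[...,0]>10)&(h[...,0]<26)&(h[...,1]>90)&(h[...,2]>70)
n,l,s,ce=cv2.connectedComponentsWithStats(b.astype(np.uint8))
for i in range(1,n):
    if s[i,4]>8: print("brass",s[i],ce[i].round(1),px(c,ce[i],.070).round(4))
```

```text
cell 316 ((351.8523864746094, 374.86822509765625), (9.814417839050293, 43.15713119506836), 90.47945404052734) [ 0.4096 -0.3331  0.058 ]
bar 1112 ((579.4341430664062, 116.51192474365234), (64.07719421386719, 15.495906829833984), 6.183435916900635) [[546.7000122070312, 120.80000305175781], [548.4000244140625, 105.4000015258789], [612.0999755859375, 112.30000305175781], [610.5, 127.69999694824219]]
green [248 182   5   8  20] [0.5977 0.1369 0.041 ]
green [297 228   3   7  14] [0.5574 0.0969 0.041 ]
brass [282 190   9   9  58] [286.3 193.8] [ 0.5931 -0.12    0.07  ]
brass [  40  192  196   22 3701] [138.4 202.7] [ 0.5862 -0.0081  0.07  ]
brass [248 205  10   9  56] [252.2 208.6] [ 0.5816 -0.094   0.07  ]
brass [299 223   7   9  41] [302. 227.] [ 0.5668 -0.1324  0.07  ]
brass [264 241   7   5  24] [266.9 242.9] [ 0.5538 -0.105   0.07  ]
brass [ 32 341  12  39 205] [ 36.5 360.7] [0.4495 0.0895 0.07  ]
brass [520 351   5  29  86] [522.3 364.2] [ 0.4453 -0.3208  0.07  ]
brass [168 371  12  11  33] [172.9 375.2] [ 0.4333 -0.023   0.07  ]
brass [178 383   3   9  11] [178.9 386.7] [ 0.4216 -0.0274  0.07  ]
brass [135 389  42  25 171] [157.4 404.5] [ 0.4035 -0.0074  0.07  ]
brass [123 395   8   4  12] [126.8 396.6] [0.4122 0.0184 0.07  ]
```

View pics/spz.png

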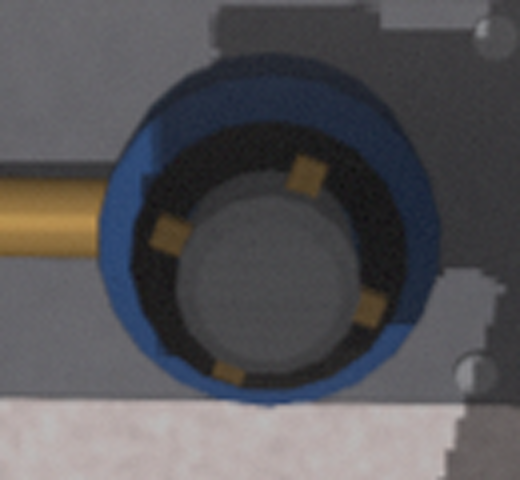

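Run:
```python
from h import *
b=-np.pi/2;v=[.578,.1165]
ctrl.gripper_to(.05,20)
ctrl.move_ptp([*v,.2],down(b+.108)); ctrl.movel([*v,.144],vel=.06)
print(ctrl.read_wrist_force().round(1) if hasattr(ctrl.read_wrist_force(),'round') else ctrl.read_wrist_force())
ctrl.gripper_to(0.0,25);print("w",ctrl.read_grip_width(),ctrl.read_wrist_force())
for a in np.linspace(.108,.774,5)[1:]:
    ctrl.move_ptp([*v,.144],down(b+a));
ctrl.sleep(.2);print(jaw()-b,ctrl.read_wrist_force(),ctrl.read_moment(),ctrl.read_eef_pos(),ctrl.read_clock())
ctrl.gripper_to(.05);ctrl.movel([*v,.25],vel=.15)
c,im=snap("wrist","w_v2");h=cv2.cvtColor(im[:,:,::-1].copy(),cv2.COLOR_BGR2HSV)
m=((h[...,0]<8)|(h[...,0]>172))&(h[...,1]>120)&(h[...,2]>50)
n,l,s,ce=cv2.connectedComponentsWithStats(m.astype(np.uint8));p0=proj(c,[*v,.07])[0]
k=min([i for i in range(1,n) if s[i,4]>300],key=lambda i:np.hypot(*(ce[i]-p0)))
ys,xs=np.nonzero(l==k);P=np.array([px(c,(x,y),.076)[:2] for x,y in zip(xs,ys)]);print(cv2.minAreaRect((P*1000).astype(np.float32)))
g=(h[...,0]>45)&(h[...,0]<90)&(h[...,1]>100)&(h[...,2]>40)
n,l,s,ce=cv2.connectedComponentsWithStats(g.astype(np.uint8))
for i in range(1,n):
    if s[i,4]>5: print("green",s[i],px(c,ce[i],.041).round(4))
x,y=p0.astype(int);cv2.imwrite("pics/vz.png",cv2.resize(im[y-60:y+60,x-65:x+65],None,fx=4,fy=4,interpolation=2)[:,:,::-1])
# cell from stored picture
import pickle
for f,uv,z in(("w_spig",(277,220.5),.083),("w_cell",(279,214),.058)): print(f,px(pickle.load(open(f"pics/{f}.pkl","rb")),uv,z))
im=cv2.imread("pics/w_cell.png");h=cv2.cvtColor(im,cv2.COLOR_BGR2HSV);print(h[214,279],h[205,270])
m=(h[...,0]>105)&(h[...,0]<130)&(h[...,1]>110)&(im[...,0]>50);m[:150]=0;m[270:]=0;m[:,:230]=0;m[:,330:]=0
ys,xs=np.nonzero(m);print(len(xs),xs.mean(),ys.mean(),xs.min(),xs.max(),ys.min(),ys.max())
```

```text
[0.4 0.5 0.7]
w 0.011189987303478378 [0.04668361 4.88874462 1.18857018]
0.7733720933836512 [ 0.5062602   7.32548399 -0.67712107] [ 1.27524283 -0.04686956 -0.11852294] [0.57791437 0.11885191 0.14401379] 7.7583
((578.8237915039062, 118.60224151611328), (64.39427947998047, 14.929966926574707), 43.872074127197266)
w_spig [ 0.57590891 -0.11300574  0.083     ]
w_cell [ 0.56048641 -0.26724325  0.058     ]
[114 123  79] [114 123  81]
854 278.3735362997658 213.59718969555036 262 295 198 229
```

View pics/vz.png

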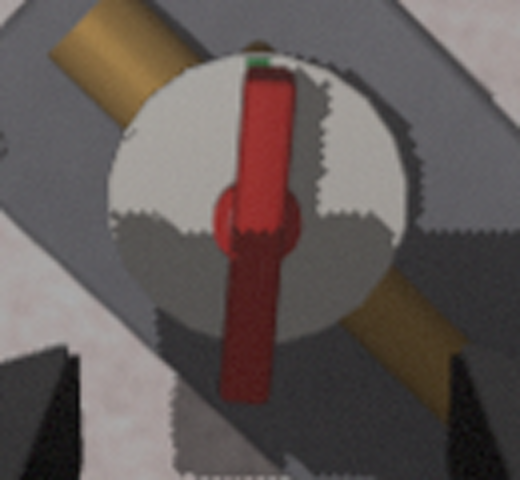

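Run:
```python
from h import *
import pickle
c=pickle.load(open("pics/w_v2.pkl","rb"));p0=proj(c,[.578,.1165,.07])[0].astype(int)
f=lambda u,v,z:px(c,(p0[0]-65+u/4,p0[1]-60+v/4),z)[:2]
a,b=f(271,84,.076),f(244,400,.076);d=a-b;print(a,b,np.hypot(*d),np.arctan2(d[1],d[0]))
d=f(247,83,.076)-f(220,398,.076);print(np.arctan2(d[1],d[0]));d=f(295,85,.076)-f(268,403,.076);print(np.arctan2(d[1],d[0]))
a=f(258,62,.041);print("green1",a); o=f(258,197,.041);print("dial",o)
# pipe edges direction: lower pipe edge & upper edge
d=f(135,10,.03)-f(205,65,.03)
# plate edge from two pics
c=ctrl.get_calibration("wrist");print(jaw()+np.pi/2)
im=cv2.imread("pics/w_spig.png")
cs=pickle.load(open("pics/w_spig.pkl","rb"));g=cv2.cvtColor(im,cv2.COLOR_BGR2GRAY).astype(int)
# lower plate edge at rows ~ 60+188
P=[]
for x in list(range(150,225,5))+[300,305,310,315,320]:
    col=g[232:262,x];k=np.argmax(col[3:]-col[:-3]);P.append(px(cs,(x,232+k+1.5),.012)[:2])
P=np.array(P);print(P[:3],np.polyfit(P[:,1],P[:,0],1))
```

```text
[0.6016754  0.13707518] [0.55417565 0.09777399] 0.06165071266018795 0.6912250904025439
0.6866137202724435
0.6961025035054599
green1 [0.59904876 0.1379758 ]
dial [0.5785743 0.11799  ]
0.7740287336670635
[[ 0.5273623   0.00879737]
 [ 0.52734563  0.00405306]
 [ 0.52732941 -0.00069618]] [0.01271322 0.52640435]
```

```bash
cat >> h.py <<'E'
def barang(im,c,v=(.578,.119)):
    h=cv2.cvtColor(im,cv2.COLOR_RGB2HSV)
    m=((h[...,0]<8)|(h[...,0]>172))&(h[...,1]>120)&(h[...,2]>50)
    n,l,s,ce=cv2.connectedComponentsWithStats(m.astype(np.uint8));p0=proj(c,[*v,.07])[0]
    k=min([i for i in range(1,n) if s[i,4]>300],key=lambda i:np.hypot(*(ce[i]-p0)))
    M=l==k;ys=np.nonzero(M)[0];y0,y1=ys.min(),ys.max();L=[];W=[]
    for y in range(y0+7,y1-5):
        x=np.nonzero(M[y])[0];w=x.max()-x.min()+1;W.append(w);L.append(((x.max()+x.min())/2,y,w))
    wm=np.percentile(W,30);P=np.array([px(c,(x,y),.076)[:2] for x,y,w in L if w<=wm+1.5])
    d=np.linalg.svd(P-P.mean(0))[2][0];return np.arctan(d[1]/d[0]),P.mean(0),len(P),wm
E
python3 - <<'E'
from h import *
import pickle
for f in("w_valve","w_v2"): print(barang(cv2.imread(f"pics/{f}.png")[:,:,::-1].copy(),pickle.load(open(f"pics/{f}.pkl","rb"))))
E
```

```text
(np.float64(0.20213933438589077), array([0.57844038, 0.11691308]), 51, np.float64(13.0))
(np.float64(0.6911723323728282), array([0.57827385, 0.11819411]), 54, np.float64(12.0))
```

Run:
```python
from h import *
b=-np.pi/2;v=[.578,.1185];T=.773;a0=.691;lag=.03
for i in range(3):
    ctrl.move_ptp([*v,.25],down(b+a0));ctrl.movel([*v,.144],vel=.12)
    ctrl.gripper_to(0.0,50)
    cmd=T+lag*np.sign(T-a0)
    for a in np.linspace(a0,cmd,4)[1:]: ctrl.move_ptp([*v,.144],down(b+a))
    ctrl.sleep(.2);print(cmd,ctrl.read_wrist_force().round(1),ctrl.read_moment().round(3),ctrl.read_eef_pos().round(4))
    ctrl.gripper_to(.05);ctrl.movel([*v,.25],vel=.2)
    ctrl.move_ptp([*v,.25],down(b));c,im=snap("wrist",f"w_v3{i}");r=barang(im,c);print(r,ctrl.read_clock())
    a0=r[0]
    if abs(a0-T)<.02: break
    lag=max(0,lag+(T-a0)*np.sign(T-a0) if False else lag+abs(T-a0)*.7)
```

```text
0.803 [-2.9  4.6  4.2] [ 0.773  0.68  -0.361] [0.5777 0.1189 0.1441]
(np.float64(0.7180894519692601), array([0.57719382, 0.11489754]), 39, np.float64(20.0)) 14.6833
0.841437383621518 [-3.3  3.9  5.2] [ 0.759  0.664 -0.383] [0.5777 0.1189 0.1441]
(np.float64(0.7583903803422279), array([0.57717082, 0.11463695]), 38, np.float64(21.0)) 20.4333
```

Run:
```python
from h import *
b=-np.pi/2;v=[.578,.1185]
ctrl.move_ptp([*v,.25],down(b+.774));c,im=snap("wrist","w_v4");print(barang(im,c),ctrl.read_clock())
x,y=proj(c,[*v,.07])[0].astype(int);cv2.imwrite("pics/vz4.png",cv2.resize(im[y-60:y+60,x-65:x+65],None,fx=4,fy=4,interpolation=2)[:,:,::-1])
```

```text
(np.float64(0.7790337306452293), array([0.57835995, 0.11805468]), 54, np.float64(12.0)) 21.25
```

View pics/vz4.png

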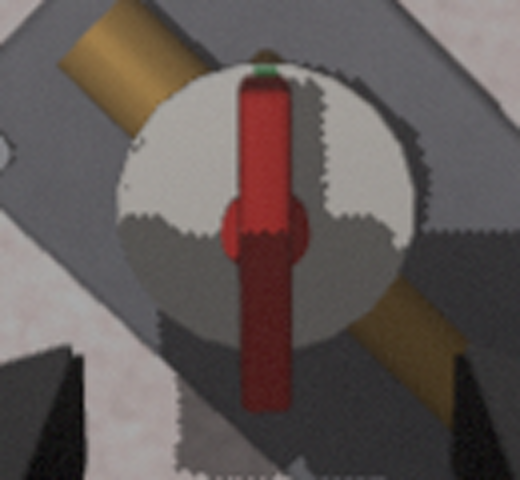

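The valve now reads 0.779 in the world frame against a target of 0.773, and the bar lies over the green mark at (265,70) in the crop. Next is the cell. I'll centre it with a squeeze in y, then grip along x with the tips just above the skirt.

Run:
```python
from h import *
b=-np.pi/2;p=[.5608,-.2663]
ctrl.gripper_to(.06,10)
ctrl.move_ptp([*p,.20],down(b));ctrl.movel([*p,.133],vel=.1)
print(ctrl.read_wrist_force().round(1));ctrl.gripper_to(.03,8);print(ctrl.read_grip_width(),ctrl.read_eef_pos().round(4));ctrl.gripper_to(.06)
ctrl.move_ptp([*p,.133],down(0));ctrl.movel([*p,.131],vel=.05);ctrl.gripper_to(.03,45)
print(ctrl.read_grip_width(),ctrl.read_wrist_force().round(1),ctrl.read_eef_pos().round(4),ctrl.read_clock())
ctrl.movel([*p,.25],vel=.2);ctrl.sleep(.1);print(ctrl.read_grip_width(),ctrl.read_wrist_force().round(1),ctrl.read_clock())
c,im=snap("wrist","w_held");c2,im2=snap("top","t2")
cv2.imwrite("pics/held.png",np.hstack([im[60:,100:460],cv2.resize(im2[150:300,180:380],(400,300))[:300]][:1])[:,:,::-1])
```

```text
[-0.5 -0.2  0.7]
0.03869903923864737 [ 0.5612 -0.2662  0.1338]
0.03840033681341439 [-1.3 -0.9  1. ] [ 0.5606 -0.2663  0.131 ] 27.0333
0.038207698674206446 [-0.7  0.8 -2.2] 27.875
```

View pics/held.png

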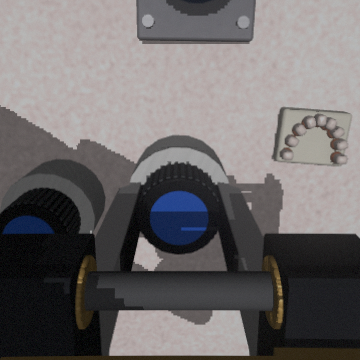

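The wrist view shows the cell held by its collar with the blue disc at about (180,217), and the wrist force shows its weight. Now to the spigot.

Run:
```python
from h import *
s=[.5752,-.1122]
ctrl.move_ptp([*s,.25],down(0));ctrl.movel([*s,.217],vel=.12)
f0=ctrl.read_wrist_force();print(f0.round(1),ctrl.read_eef_pos().round(4))
for z in(.213,.210,.207,.204,.202,.200):
    ctrl.movel([*s,z],vel=.04);ctrl.sleep(.05);f=ctrl.read_wrist_force()-f0;print(z,ctrl.read_eef_pos().round(4),f.round(1),ctrl.read_clock())
    if abs(f[2])>8 or np.hypot(*f[:2])>10: break
```

```text
[ 0.4 -0.4 -1.6] [ 0.5748 -0.1132  0.2162]
0.213 [ 0.5755 -0.1124  0.2135] [-0.   0.9 -0.6] 29.3667
0.21 [ 0.5752 -0.1121  0.21  ] [-1.   0.1 -0.5] 29.6667
0.207 [ 0.575  -0.1121  0.2066] [-1.2 -0.1 -1. ] 29.9667
0.204 [ 0.575  -0.1121  0.2036] [-1.1  0.7 -1.5] 30.2667
0.202 [ 0.575  -0.1122  0.2017] [-2.2  0.2 -0.8] 30.5667
0.2 [ 0.575  -0.1123  0.2003] [-4.   1.2  3.2] 30.8667
```

Run:
```python
from h import *
s=[.5747,-.1122];f0=np.array([.4,-.4,-2.1])
ctrl.movel([*s,.198],vel=.03);print(ctrl.read_eef_pos().round(4),(ctrl.read_wrist_force()-f0).round(1))
best=0
for a in np.arange(.09,1.66,.09):
    ctrl.move_ptp([*s,.198],down(a));ctrl.sleep(.03)
    p=ctrl.read_eef_pos();f=ctrl.read_wrist_force()-f0;print(round(a,2),p.round(4),f.round(1),ctrl.read_moment()[2].round(2),ctrl.read_clock())
    if p[2]<.1986 and f[2]<3 or np.abs(f).max()>25: break
```

```text
[ 0.5749 -0.1124  0.1995] [-5.8  0.3  9.2]
0.09 [ 0.5749 -0.1121  0.1978] [-1.6  0.7  0.9] -0.04 31.4
```

Run:
```python
from h import *
s=[.5747,-.1122];f0=np.array([.4,-.4,-2.1]);q=down(.09)
for z in(.196,.194,.192,.190,.188,.1865,.185):
    ctrl.movel([*s,z],vel=.03);ctrl.sleep(.05);p=ctrl.read_eef_pos();f=ctrl.read_wrist_force()-f0
    print(z,p.round(4),f.round(1),ctrl.read_moment().round(2),round(jaw(),3),ctrl.read_grip_width(),ctrl.read_clock())
    if f[2]>22: break
```

```text
0.196 [ 0.5747 -0.1122  0.1955] [-1.5  1.  -0.8] [ 0.1   0.1  -0.04] 0.089 0.03816591826069714 31.7
0.194 [ 0.5747 -0.1122  0.1938] [-0.9  1.  -0.9] [ 0.08  0.08 -0.  ] 0.09 0.03833441209980933 32.0
0.192 [ 0.5748 -0.1122  0.1926] [-3.4  2.6  5.4] [ 0.22  0.55 -0.04] 0.09 0.03798587888635984 32.3
0.19 [ 0.5748 -0.1122  0.1909] [-4.2  3.1  7.6] [0.35 0.74 0.04] 0.09 0.038102332409389525 32.6
0.188 [ 0.5748 -0.1121  0.1891] [-3.9  3.   8.3] [ 0.36  0.8  -0.01] 0.09 0.038151301343373294 32.9
0.1865 [ 0.5748 -0.1122  0.1879] [-4.1  2.8  9.8] [ 0.44  1.   -0.01] 0.09 0.03822289078315828 33.2
0.185 [ 0.5749 -0.1122  0.1869] [-7.   2.8 13. ] [ 0.45  1.15 -0.04] 0.09 0.03806828485927182 33.5
```

Run:
```python
from h import *
s=[.5745,-.1122];f0=np.array([.4,-.4,-2.1])
ctrl.gripper_to(.03,55)
for z in(.1835,.182):
    ctrl.movel([*s,z],vel=.03);ctrl.sleep(.3);print(z,ctrl.read_eef_pos().round(4),(ctrl.read_wrist_force()-f0).round(1),ctrl.read_moment().round(2),ctrl.read_grip_width(),ctrl.read_clock())
c,im=snap("scene","s2");ct,it=snap("top","t3");cv2.imwrite("pics/fin.png",np.hstack([cv2.resize(im[150:300,140:340],(400,300)),cv2.resize(it[150:300,180:380],(400,300))])[:,:,::-1])
```

```text
0.1835 [ 0.5749 -0.1122  0.1869] [-9.1  4.4 18.2] [ 0.7   1.68 -0.03] 0.03793482441359745 34.2667
0.182 [ 0.5749 -0.1122  0.1868] [-11.9   4.3  25. ] [ 0.79  2.31 -0.03] 0.0381605078479493 34.8167
```

View pics/fin.png

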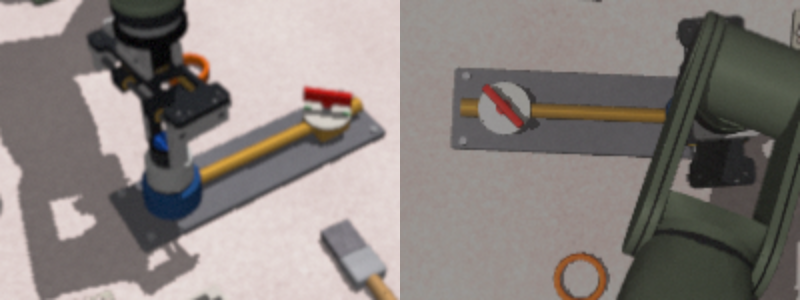

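The pictures show the skirt down on the blue housing at about (170,175) in the left crop, and the valve bar at 45° at about (502,106) in the right one. The height stays at 0.1868 m under rising push, so the cell is on its hard stop.

```bash
python3 -c "
from cell import ctrl
print(ctrl.read_eef_pos(),ctrl.read_wrist_force(),ctrl.read_clock());ctrl.job_done()"
```

```text
[ 0.574911   -0.11221495  0.18684905] [-10.68275132   4.05893593  23.33677762] 34.9167
the job is handed in; nothing more can be done
```

I handed the job in at 34.9 s. The valve is half open, and the cell is home on the spigot, still gripped by its collar and held down.

- **Valve:** I had to correct it, because the first turn stopped about 0.08 rad short. I gripped it twice more. The last close wrist measurement gave about 0.79 rad of opening (0.785 wanted), with the bar over the green mark. One reading from a different camera angle came out about 0.02 rad lower. I took it to be skewed by the diagonal view and went by the aligned one. The final top picture still shows the bar at about 45°.
- **Cell:** I gripped the smaller lookalike by the collar and set it on the pins. It dropped past them after a turn of about 0.09 rad.
- **Pushed home:** The gripper stopped at 0.1868 m, against 0.187 m expected for fully home. It did not move further as the push rose from 18 to 25 N, so it is on the hard stop. A sideways force of about 12 N remains at the wrist.
- **Bystanders:** I made no deliberate contact with the other things on the bench. I did not check each of them in the final pictures.

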